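Uncap the lens mount, key the cover-glass cell onto it and hold it home

TASK

Pull the red dust cap off the lens mount and set it down on the worktop beside it. Then pick up the black knurled cover-glass cell, set it over the upright barrel and turn it until its hidden keyways drop over the three pins. Push it fully home on the flange, against the copper spring ring, and finish while still holding it pushed home, so that I can put the lock screw in; do not shift the other things on the worktop.

Things in the scene. Friction and masses are not known exactly. Their poses are not given: they have to be found in the camera images.
- window_cell: cover-glass cell: an upright round black knurled collar with bright rims, 56 mm across and 40 mm high, about 140 g, greenish window recessed in its top, open below, standing upright on the worktop. Origin: centre of its underside, z up. Any grasp across the knurl is as good as another.
- cell_bore (a point): on the cell's axis, 9 mm above its underside. From 1 to 18 mm above the underside the bore is 37.8 mm wide, with three keyways 9 mm wide, 120 degrees apart, cut through it to 45 mm across; above, it is 45 mm wide up to the window, 35.5 mm above the underside. The keyways cannot be seen and nothing outside marks them: they are felt for by turning, at most 120 degrees.
- dust_cap: red ribbed plastic dust cap, a cup 49 mm across and 30 mm high, 30 g, upside down over the barrel of the lens mount and hiding its pins; it fits loosely and its closed end rests on the barrel's top, its rim 27.5 mm above the worktop, so it lifts straight off (it clears the barrel after 24 mm). Origin: centre of its open underside, z up to its closed top.
- mat_edge (a point): a point at worktop height on the free far end of the thin dark mouse mat, between the robot and the lens mount: nothing stands within 40 mm of it (the white mouse, 40 mm high, lies nearer the robot), so the dust cap may be set down here.
- lens_mount: lens mount, screwed down: aluminium plate 104 mm square, 12 mm thick, on it a dark flange 80 mm across, its top face 18 mm above the worktop, and in the middle an upright steel barrel 36 mm across, its top 51 mm above the worktop, chamfered to 29 mm over the last 6 mm. Origin: centre of the plate's underside on the worktop, z up.
- mount_pins (a point): on the barrel's axis at the height of the tops of its three brass pins, 34.5 mm above the worktop, 16.5 mm above the flange. The pins are 5 mm thick, 120 degrees apart, and stick 3.5 mm out of the barrel. A cell that is not keyed rests on them, its underside 15.5 mm above the flange; turned to within about 4 degrees of a keyway, it can go down.
- mount_seat (a point): point on the barrel's axis at the height of the flange's top face, 18 mm above the worktop. The cell is home when the centre of its underside is here.
- spring_ring (a joint): copper-coloured spring ring round the foot of the barrel, 55 mm across, standing 9 mm above the flange; value = how far it is pressed down in m, 0 up, 0.009 fully down, level with the flange. It pushes up with about 4 N at the top and 12 N fully down, so a keyed cell left alone stands about 9 mm above home.
- air_duster: white air duster can, 52 mm round, 198 mm high, standing; origin at centre of its foot
- solvent_bottle: white bottle with red spout, 62 mm round, 182 mm high, standing; origin at centre of its foot
- tweezers: steel tweezers, 125 mm long, 5 mm high, lying; origin at centre of its underside
- monitor_corner (a point): lower right front corner of the hanging monitor (to the robot's right); the screen rises from its lower edge and runs from here back and to the left. Everything handled lies well in front of it; if the hand starts near it, draw it back towards the robot and to the left before turning it.
Not all that is in view belongs to the job. Of the things like the dust_cap, leave any that is brown or purple; of the rest the larger one is meant.

How it is judged:
By the outcome, as a careful person would: the job done as asked, in the order asked, and still so for the second after the job is handed in, while the arm keeps its last pose, push and grip.
It also fails if it takes over 64 s, if anything falls off the work surface, if the arm or the gripper's body presses on something with over 40 N, if the wrist force passes 120 N, or if a joint passes its speed limit or range.

ROBOT

A 7-joint arm with a two-finger parallel gripper is mounted at the origin on a cart in front of the work surface, level with it; the furniture and walls round the work are solid. World frame = base frame: x ahead of the robot, y to its left, z up, the work surface at z = 0. Lengths are in m, angles in rad, forces in N, time in s.
With the tool pointing down it reaches from about 0.425 to 0.875 m from the base axis. Payload 8.4 kg.
Tool frame: the origin (TCP) lies on the centre line of the jaws, within the pads' length; the fingertips stand 19 mm ahead of it and the grasp point (between the pads) is the TCP (arm.tip_reach is the distance from the TCP to the fingertips, in m); z points along the fingers, x is the direction in which the jaws open and shut, and the axes are right-handed (so a half turn about z gives the same grasp; the last joint's range is limited). The gripper opens to 87 mm and grips with 3 to 60 N. Pads are 19 mm wide; open, the fingers measure 117 mm over their backs; the gripper's body (75 mm by 190 mm) begins 51 mm behind the grasp point.
Start: joints at [-1.263, 0.333, 0.04, 1.465, -0.013, 1.343, -0.059], TCP at [0.257, 0.597, 0.242] pointing down, gripper open.
Joint ranges: [-2.58, 2.58], [-0.38, 2.09], [-1.3, 1.39], [0.25, 2.4], [-1.5, 4.64], [0.08, 2.09], [-2.65, 2.65]. Speed limits (rad/s): [2.22, 2.22, 2.79, 2.79, 3.14, 3.14, 3.14].

INTERFACE

Orientations are given as a unit quaternion [w, x, y, z].
In Python, from station import arm, cams gives the robot as it stands. The module is installed in compiled form; this text tells all that it offers.
- The arm moves only by the shell command python3 -m handwheel 'ROWS' [FORCE]. ROWS is JSON, a list of rows, each an object of numbers: "wx", "wy", "wz": the turn, a rotation vector about the tool's x, y, z in rad; "tx", "ty", "tz": the shift along the tool's x, y, z in cm; "hand": the closure, from 0 (fully open) to 1 (shut). In form: [{"wx": .., "wy": .., "wz": .., "tx": .., "ty": .., "tz": .., "hand": ..}, ...]. A call has exactly 8 rows; each row shifts and turns the commanded pose from where the row before left it, along the tool's axes as they then stand; what a row does not reach is not made up. A row lasts 1/10 s, in which the tool goes at most 50 mm and 8.59 degrees, less where a joint would pass 70% of its speed; a pose out of reach is approached as far as the arm can. A call with a gripper value outside its range is refused whole. The fingers move at their own pace and stop on an object; FORCE is the grip in N (left out, the last holds). Time passes only in rows, so rows that do not move let the fingers close, or fill a call up. It gives the time, the measured TCP pose, the force and the opening at its end, in the units of the state.
- arm.state(): the state, without advancing time (a new reading comes with each control period).
- cams.snapshot(name): name is "scene" or "top"; returns a dict with "color" (400x640x3 uint8, red, green, blue), "fov_y" (degrees; the focal length in pixels is half the picture's height over the tangent of half this angle, whatever the lens; pixels are square), "cx", "cy" (the principal point, pixels), "dist" ([k1, k2, p1, p2, k3] as OpenCV has them; the pictures are not rectified), "cam_to_world" (4x4, takes a point from camera to world coordinates). Camera axes: x right, y down, z forward; pixel columns grow to the right and rows downward; lengths in m; the calibration is good to about 2 mm. A picture is of the moment at which its call begins. There is no depth.
- arm.close_job(): hands the job in, once; it reports no verdict.
Trained networks look in a picture, given as the dict that the camera call returned (one of the last four; its "shot" number tells which), for a name from the list of things; names that differ only in an ending like _2 or _b are one class to them, and where a whole thing is asked for, a point or a joint stands for the part that bears it (a point fixed in the world has none). Each returns a list of dicts, best first, with "conf" (0 to 1); they miss things now and then, are a little off and sometimes report something else, mostly with a low value. They report only what shows in the picture. A call takes as long as a camera call. They do not tell look-alikes from the thing itself.
- cams.recognise(picture, query): "extent" ([centre column, centre row, width, height] in pixels, round what is visible of it).
- cams.masks_of(picture, query): "pixels" (400x640 bool, what is visible of it) and "extent" ([centre column, centre row, width, height] in pixels, round what is visible of it).
- cams.landmark_of(picture, query): "centre" ([row, column] in pixels: a listed point, or the origin of a listed thing).
The state is a dict: "time": time; "qpos": joint angles; "qvel": joint speeds; "effort": joint torques, N m; "eef_pos": TCP position; "tcp_rot": TCP orientation; "force": force on the tool from outside, world axes, zero at the start; "torque": the same for the moment, N m; "opening": opening from 0.0 (shut) to 1.0 (fully open).
Only numpy, scipy, OpenCV 4.12 (cv2) and the standard library are available. Lean on these libraries where they do the work, as an engineer would, in place of code of your own. Each camera call takes 0.05 s, during which the arm holds its last target.

## Working session

There is one attempt and no reset: what is moved stays moved. The work goes in short steps, Python scripts to look and compute and a shell command to move; the robot and the scene stay as the last step left them, time stands still between calls to the robot, and variables do not carry over. Pictures are saved under pics/ and viewed, and the job is handed in when it is done.

```bash
mkdir -p pics; cat > h.py <<'E'
import numpy as np, cv2
from station import arm, cams
def K(s):
    f=200/np.tan(np.radians(s["fov_y"])/2)
    return np.array([[f,0,s["cx"]],[0,f,s["cy"]],[0,0,1.]])
def ray(s,u,v):
    p=cv2.undistortPoints(np.array([[[u,v]]],float),K(s),np.array(s["dist"],float))[0,0]
    T=np.array(s["cam_to_world"]);return T[:3,3],T[:3,:3]@np.array([p[0],p[1],1])
def atz(s,u,v,z):
    o,d=ray(s,u,v);return o+d*(z-o[2])/d[2]
def proj(s,P):
    T=np.linalg.inv(np.array(s["cam_to_world"]));
    q,_=cv2.projectPoints(np.atleast_2d(np.array(P,float)),cv2.Rodrigues(T[:3,:3])[0],T[:3,3],K(s),np.array(s["dist"],float))
    return q[:,0]
def save(s,n,crop=None,k=1):
    im=s["color"][:,:,::-1]
    if crop: a,b,c,d=crop; im=im[b:d,a:c]
    if k!=1: im=cv2.resize(im,None,fx=k,fy=k,interpolation=cv2.INTER_CUBIC)
    cv2.imwrite("pics/"+n,im)
E
python3 - <<'E'
from h import *
st=arm.state();print({k:np.round(v,3).tolist() for k,v in st.items()}, arm.tip_reach)
for n in("scene","top"):
    s=cams.snapshot(n);save(s,n+"0.png");print(n,s["fov_y"],s["cx"],s["cy"],s["dist"],np.round(s["cam_to_world"],3).tolist())
    for q in["window_cell","dust_cap","lens_mount","air_duster","solvent_bottle","tweezers"]:
        print(q,[(np.round(r["extent"]).tolist(),round(r["conf"],2)) for r in cams.recognise(s,q)])
    for q,z in[("window_cell",0),("cell_bore",.009),("dust_cap",.0275),("lens_mount",0),("mount_pins",.0345),("mount_seat",.018),("mat_edge",0),("air_duster",0),("solvent_bottle",0),("tweezers",0),("monitor_corner",0)]:
        for r in cams.landmark_of(s,q):
            c=r["centre"];print(" L",q,np.round(c).tolist(),round(r["conf"],2),atz(s,c[1],c[0],z).round(3).tolist())
E
```

```text
{'time': 0.0, 'qpos': [-1.263, 0.334, 0.04, 1.466, -0.013, 1.343, -0.059], 'qvel': [0.0, -0.0, -0.0, 0.0, 0.0, 0.0, -0.0], 'effort': [0.001, -65.636, 1.335, -40.379, -0.06, 0.045, 0.0], 'eef_pos': [0.257, 0.597, 0.241], 'tcp_rot': [0.0, 0.835, 0.55, -0.001], 'force': [0.195, 0.68, 0.613], 'torque': [-0.045, -0.025, 0.044], 'opening': 0.999} 0.019
scene 54.4725363775761 323.2840632351037 202.07850398612635 [0.00460838 0.         0.         0.         0.        ] [[-0.753, 0.277, -0.597, 1.24], [0.659, 0.306, -0.688, 0.679], [-0.008, -0.911, -0.413, 0.655], [0.0, 0.0, 0.0, 1.0]]
window_cell [([418.0, 284.0, 20.0, 23.0], 0.85)]
dust_cap [([424.0, 319.0, 26.0, 21.0], 0.96), ([399.0, 333.0, 21.0, 18.0], 0.75), ([319.0, 259.0, 12.0, 11.0], 0.71), ([351.0, 268.0, 11.0, 17.0], 0.69)]
lens_mount [([344.0, 278.0, 32.0, 24.0], 0.57)]
air_duster [([371.0, 283.0, 24.0, 80.0], 0.77)]
solvent_bottle [([343.0, 297.0, 30.0, 70.0], 0.71)]
tweezers []
 L window_cell [289.0, 418.0] 0.62 [0.479, 0.192, 0.0]
 L cell_bore [289.0, 417.0] 0.84 [0.49, 0.197, 0.009]
 L cell_bore [240.0, 347.0] 0.17 [0.446, -0.
[... 1481 characters left out ...]
 [201.0, 284.0] 0.44 [0.588, 0.034, 0.009]
 L dust_cap [229.0, 241.0] 0.73 [0.477, 0.178, 0.028]
 L dust_cap [195.0, 284.0] 0.62 [0.605, 0.032, 0.028]
 L dust_cap [182.0, 223.0] 0.48 [0.647, 0.258, 0.028]
 L dust_cap [200.0, 220.0] 0.43 [0.578, 0.264, 0.028]
 L lens_mount [201.0, 286.0] 0.69 [0.588, 0.025, -0.0]
 L mount_pins [197.0, 286.0] 0.77 [0.597, 0.024, 0.034]
 L mount_seat [196.0, 282.0] 0.93 [0.603, 0.042, 0.018]
 L mat_edge [232.0, 276.0] 0.82 [0.471, 0.057, 0.0]
 L air_duster [177.0, 240.0] 0.93 [0.675, 0.204, 0.0]
 L solvent_bottle [164.0, 260.0] 0.85 [0.729, 0.133, 0.0]
 L tweezers [243.0, 324.0] 0.41 [0.44, -0.121, 0.0]
 L monitor_corner [208.0, 441.0] 0.81 [0.583, -0.549, 0.0]
```

```bash
python3 - <<'E'
from h import *
s=cams.snapshot("scene");save(s,"s1.png",(270,210,470,360),4)
s=cams.snapshot("top");save(s,"t1.png",(190,130,350,270),5)
E
```

```text
(no output)
```

View pics/s1.png

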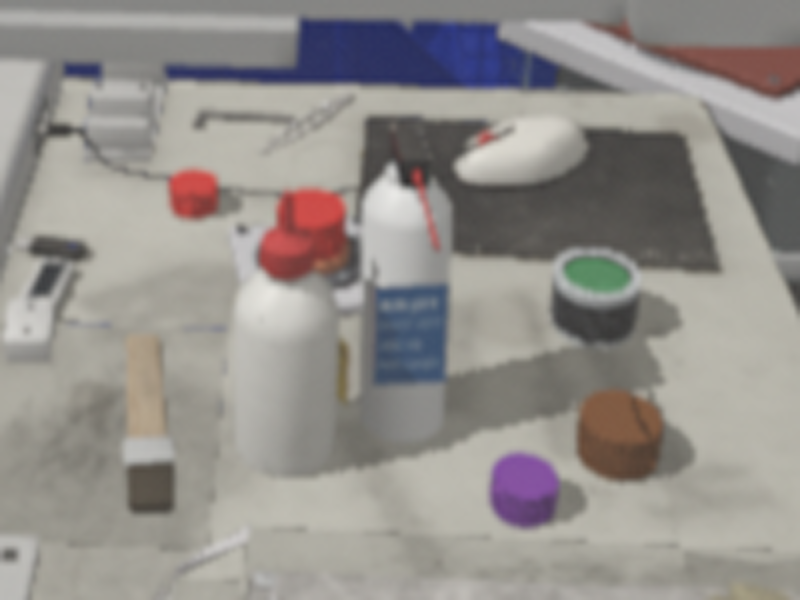

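View pics/t1.png

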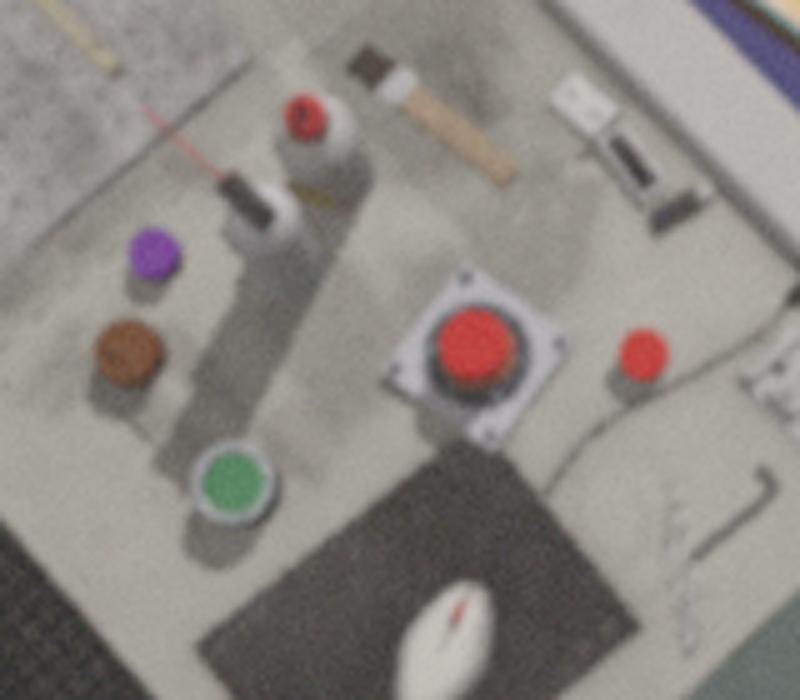

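View pics/scene0.png

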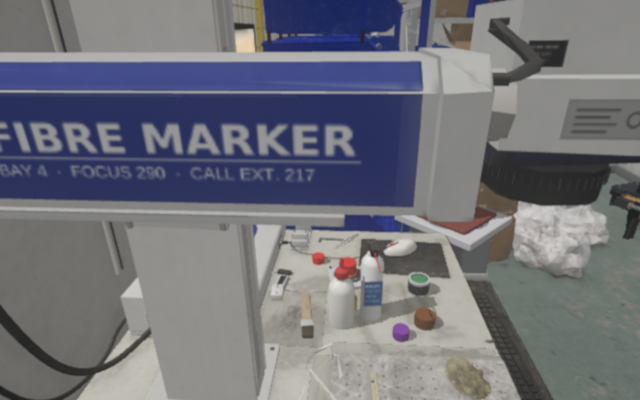

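View pics/top0.png

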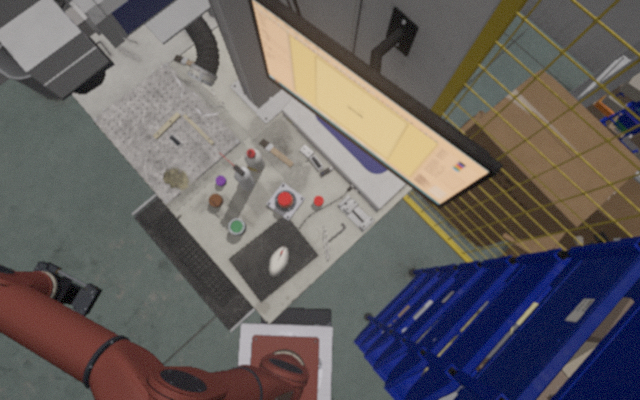

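Top view: candidates for the cap are the red cap on the mount (285,200), the small red cap (319,201), the brown one (216,200), the purple one (220,181), and the bottle's red spout (250,153). The larger red cap, on the mount, is the one I want. The cell is at (237,226), with the green window. Next: sub-pixel silhouette fits.

```bash
cat > fit.py <<'E'
from h import *
from scipy.optimize import minimize
def avg(n,k=5):
    S=[cams.snapshot(n) for _ in range(k)];s=dict(S[-1]);s["color"]=np.mean([x["color"].astype(float) for x in S],0);return s
def cyl(x,y,z0,z1,d,n=40):
    a=np.linspace(0,2*np.pi,n);c=np.c_[x+d/2*np.cos(a),y+d/2*np.sin(a)]
    return np.r_[np.c_[c,np.full(n,z0)],np.c_[c,np.full(n,z1)]]
def hullmask(s,P,ss=8,box=None):
    q=cv2.convexHull(proj(s,P).astype(np.float32))[:,0]
    a,b,c,d=box;m=np.zeros(((d-b)*ss,(c-a)*ss),np.uint8)
    cv2.fillPoly(m,[np.round(((q-[a,b])+.5)*ss*16-8).astype(np.int32)],255,shift=4)
    return cv2.resize(m,(c-a,d-b),interpolation=cv2.INTER_AREA)/255.
E
python3 - <<'E'
from fit import *
import pickle
T=avg("top");S=avg("scene");pickle.dump((T,S),open("av.pkl","wb"))
for n,s,boxc,boxg in(("top",T,(270,186,302,216),(225,212,252,242)),("scene",S,(335,255,362,280),(404,265,432,300))):
    im=s["color"];R,G,B=im[...,0],im[...,1],im[...,2]
    red=np.clip((R-np.maximum(G,B)-20)/110,0,1);grn=np.clip((G-np.maximum(R,B)-5)/50,0,1)
    for nm,m,b,geo in(("cap",red,boxc,[(.0275,.0575,.049)]),("green",grn,boxg,[(.0355,.0355,.040)])):
        mm=m[b[1]:b[3],b[0]:b[2]];print(n,nm,"area",mm.sum().round(1))
        yy,xx=np.mgrid[b[1]:b[3],b[0]:b[2]];c=((xx*mm).sum()/mm.sum(),(yy*mm).sum()/mm.sum());print(" cent",np.round(c,2),atz(s,*c,geo[0][1]).round(4), "max",mm.max())
        if n=="top" or nm=="green":
            p0=atz(s,*c,geo[0][1])[:2]
            z0,z1,d=geo[0]
            f=lambda p:((hullmask(s,cyl(p[0],p[1],z0,z1,p[2] if len(p)>2 else d),box=b)-mm)**2).sum()
            r=minimize(f,[*p0,d],method="Nelder-Mead",options=dict(initial_simplex=[[p0[0],p0[1],d],[p0[0]+.01,p0[1],d],[p0[0],p0[1]+.01,d],[p0[0],p0[1],d+.01]]));print(" fit",r.x.round(4),round(r.fun,2))
    save({"color":im.clip(0,255).astype(np.uint8)},n+"_cell.png",(boxg[0]-5,boxg[1]-5,boxg[2]+5,boxg[3]+5),14)
    save({"color":im.clip(0,255).astype(np.uint8)},n+"_cap.png",(boxc[0]-10,boxc[1]-10,boxc[2]+10,boxc[3]+10),11)
print(arm.state()["time"])
E
python3 -c "
import cv2,numpy as np
a=[cv2.resize(cv2.imread('pics/'+n),(400,300 if 0 else 400)) for n in('top_cell.png','top_cap.png')]
cv2.imwrite('pics/c2.png',np.hstack(a))"
```

```text
top cap area 142.1
 cent [284.4  198.58] [0.5863 0.0271 0.0575] max 0.970909090909091
 fit [0.5889 0.0284 0.0459] 6.19
top green area 64.5
 cent [236.2  226.08] [0.4842 0.1953 0.0355] max 0.6800000000000003
 fit [0.4843 0.1958 0.0361] 10.88
scene cap area 240.4
 cent [345.71 266.68] [0.6102 0.0447 0.0575] max 0.9818181818181818
scene green area 70.5
 cent [418.78 278.26] [0.4793 0.1919 0.0355] max 0.7
 fit [0.4784 0.1916 0.0373] 10.38
2.4
```

View pics/c2.png

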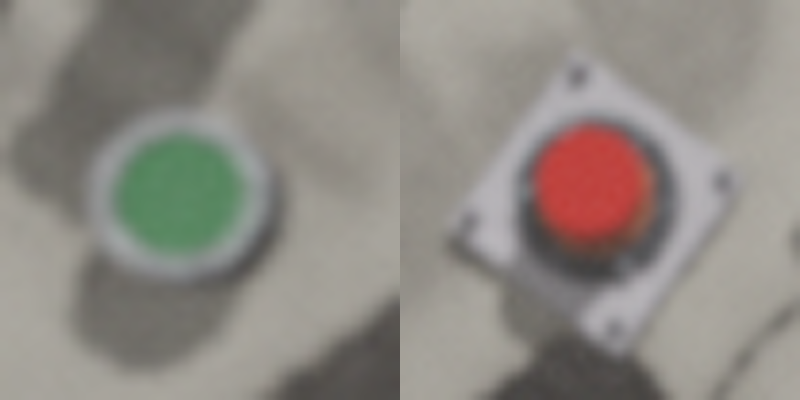

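View pics/scene_cell.png

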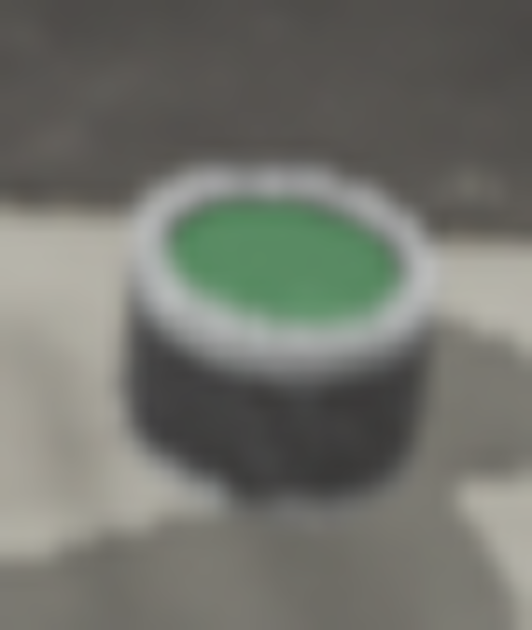

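```bash
cat > edge.py <<'E'
from fit import *
import pickle
from scipy.ndimage import map_coordinates
T,S=pickle.load(open("av.pkl","rb"))
def contour_score(s,ch,P,sg=.7):
    g=cv2.GaussianBlur(ch.astype(np.float32),(0,0),sg);gx=cv2.Sobel(g,cv2.CV_32F,1,0)/8;gy=cv2.Sobel(g,cv2.CV_32F,0,1)/8
    q=proj(s,P);t=np.roll(q,-1,0)-np.roll(q,1,0);n=np.c_[t[:,1],-t[:,0]];n/=np.linalg.norm(n,axis=1)[:,None]+1e-9
    c=[q[:,1],q[:,0]]
    v=map_coordinates(gx,c,order=1)*n[:,0]+map_coordinates(gy,c,order=1)*n[:,1]
    return v
def circ(x,y,z,d,n=120):
    a=np.linspace(0,2*np.pi,n,endpoint=False);return np.c_[x+d/2*np.cos(a),y+d/2*np.sin(a),np.full(n,z)]
def sq(x,y,yaw,z,w,n=30):
    c=w/2*np.array([[-1,-1],[1,-1],[1,1],[-1,1]]);L=[]
    for i in range(4): 
        t=np.linspace(.08,.92,n)[:,None];L.append(c[i]*(1-t)+c[(i+1)%4]*t)
    p=np.vstack(L);R=np.array([[np.cos(yaw),-np.sin(yaw)],[np.sin(yaw),np.cos(yaw)]]);p=p@R.T+[x,y];return np.c_[p,np.full(len(p),z)]
def best(f,x0,d):
    X=np.vstack([x0]+[np.array(x0)+np.eye(len(x0))[i]*d[i] for i in range(len(x0))])
    r=minimize(f,x0,method="Nelder-Mead",options=dict(initial_simplex=X,xatol=1e-5,fatol=1e-4));return r.x.round(4),round(r.fun,2)
E
python3 - <<'E'
from edge import *
def run(s,nm):
    im=s["color"];R,G,B=im[...,0],im[...,1],im[...,2];gray=im.mean(2);red=R-(G+B)/2;grn=G-(R+B)/2
    A=lambda v:-abs(v.mean())
    print(nm,"captop",best(lambda p:A(contour_score(s,red,circ(p[0],p[1],.0575,.049))),[.588,.028],[.004,.004]))
    print(nm,"plate",best(lambda p:A(contour_score(s,gray,sq(p[0],p[1],p[2],.012,.104))),[.588,.028,.9],[.005,.005,.3]),best(lambda p:A(contour_score(s,gray,sq(p[0],p[1],p[2],.012,.104))),[.592,.030,.6],[.005,.005,.2]))
    print(nm,"flange",best(lambda p:A(contour_score(s,gray,circ(p[0],p[1],.018,.080))),[.588,.028],[.004,.004]))
    print(nm,"celltop",best(lambda p:A(contour_score(s,gray,circ(p[0],p[1],.040,.056))),[.483,.195],[.004,.004]))
    print(nm,"window",best(lambda p:A(contour_score(s,grn,circ(p[0],p[1],.038,p[2]))),[.483,.195,.044],[.004,.004,.004]))
run(T,"top");run(S,"scene")
E
```

```text
top captop (array([0.5871, 0.0276]), np.float64(-32.9))
top plate (array([0.5895, 0.0289, 0.9748]), np.float64(-8.47)) (array([0.5895, 0.0289, 0.9748]), np.float64(-8.47))
top flange (array([0.5871, 0.0279]), np.float64(-21.78))
top celltop (array([0.4844, 0.1956]), np.float64(-7.88))
top window (array([0.4838, 0.1946, 0.0409]), np.float64(-12.32))
scene captop (array([0.5892, 0.0294]), np.float64(-26.5))
scene plate (array([0.5849, 0.0315, 1.339 ]), np.float64(-3.81)) (array([0.6075, 0.0217, 0.665 ]), np.float64(-6.05))
scene flange (array([0.5896, 0.0297]), np.float64(-19.49))
scene celltop (array([0.4837, 0.1943]), np.float64(-10.53))
scene window (array([0.4824, 0.1936, 0.0402]), np.float64(-13.59))
```

Both cameras agree: mount at about (0.588, 0.0285), cell at about (0.484, 0.195), and the mat edge at about (0.471, 0.057). I'll move towards the mount at the current height.

```bash
cat > d.py <<'E'
import sys;from h import *
from scipy.spatial.transform import Rotation as Ro
def report(t=None,yaw=None):
    s=arm.state();q=s["tcp_rot"];R=Ro.from_quat([q[1],q[2],q[3],q[0]]).as_matrix()
    print("t",round(s["time"],2),"p",np.round(s["eef_pos"],4).tolist(),"q",np.round(s["qpos"],2).tolist(),"F",np.round(s["force"],1).tolist(),"T",np.round(s["torque"],2).tolist(),"op",round(s["opening"]*87,1))
    print("xaxis",R[:,0].round(3).tolist(),"z",R[:,2].round(3).tolist(),"yaw",round(float(np.degrees(np.arctan2(R[1,0],R[0,0]))),2))
    if t is not None: print("delta tool cm",(R.T@(np.array(t)-s["eef_pos"])*100).round(2).tolist(),"level rotvec",np.round(np.cross([0,0,1],R.T@[0,0,-1.]),4).tolist())
if __name__=="__main__": report([float(x) for x in sys.argv[1:4]] if len(sys.argv)>3 else None)
E
python3 -m handwheel '[{"tx":-1,"ty":1.4},{"tx":-2.4,"ty":3.3},{"tx":-2.4,"ty":3.3},{"tx":-2.4,"ty":3.3},{"tx":-2.4,"ty":3.3},{"tx":-2.4,"ty":3.3},{"tx":-2.4,"ty":3.3},{"tx":-2.4,"ty":3.3}]'; python3 d.py .588 .0285 .15
```

```text
t 2.4 p [0.2572, 0.597, 0.2416] q [-1.26, 0.33, 0.04, 1.47, -0.01, 1.34, -0.06] F [0.6, 0.0, 0.3] T [-0.01, 0.01, -0.02] op 87.0
xaxis [0.396, 0.918, 0.0] z [0.0, 0.0, -1.0] yaw 66.69
delta tool cm [-39.12, 52.87, 9.16] level rotvec [0.0, -0.0, 0.0]invalid input at $[0]: expected keys wx, wy, wz, tx, ty, tz, hand
```

```bash
python3 -m handwheel '[{"wx":0,"wy":0,"wz":0,"tx":-1,"ty":1.4,"tz":0,"hand":0},{"wx":0,"wy":0,"wz":0,"tx":-2.4,"ty":3.3,"tz":0,"hand":0},{"wx":0,"wy":0,"wz":0,"tx":-2.4,"ty":3.3,"tz":0,"hand":0},{"wx":0,"wy":0,"wz":0,"tx":-2.4,"ty":3.3,"tz":0,"hand":0},{"wx":0,"wy":0,"wz":0,"tx":-2.4,"ty":3.3,"tz":0,"hand":0},{"wx":0,"wy":0,"wz":0,"tx":-2.4,"ty":3.3,"tz":0,"hand":0},{"wx":0,"wy":0,"wz":0,"tx":-2.4,"ty":3.3,"tz":0,"hand":0},{"wx":0,"wy":0,"wz":0,"tx":-2.4,"ty":3.3,"tz":0,"hand":0}]'; python3 d.py .588 .0285 .15
```

```text
time: 3.2
eef_pos: [0.4127, 0.3337, 0.2418]
tcp_rot: [-0.0, 0.836, 0.549, 0.0]
force: [1.4, 0.2, 0.3]
opening: 1.002
t 3.2 p [0.4127, 0.3337, 0.2418] q [-0.96, 0.09, 0.21, 1.76, -0.02, 1.29, 0.42] F [1.4, 0.2, 0.3] T [0.02, -0.0, 0.01] op 87.2
xaxis [0.397, 0.918, 0.001] z [0.0, 0.0, -1.0] yaw 66.63
delta tool cm [-21.07, 28.2, 9.17] level rotvec [0.0, -0.0005, 0.0]
```

```bash
python3 -m handwheel '[{"wx":0,"wy":0,"wz":0,"tx":-2.7,"ty":3.6,"tz":0,"hand":0},{"wx":0,"wy":0,"wz":0,"tx":-2.7,"ty":3.6,"tz":0,"hand":0},{"wx":0,"wy":0,"wz":0,"tx":-2.7,"ty":3.6,"tz":0,"hand":0},{"wx":0,"wy":0,"wz":0,"tx":-2.7,"ty":3.6,"tz":0,"hand":0},{"wx":0,"wy":0,"wz":0,"tx":-2.7,"ty":3.6,"tz":0,"hand":0},{"wx":0,"wy":0,"wz":0,"tx":-2.7,"ty":3.6,"tz":1,"hand":0},{"wx":0,"wy":0,"wz":0,"tx":-2.7,"ty":3.6,"tz":3,"hand":0},{"wx":0,"wy":0,"wz":0,"tx":-2.3,"ty":3.1,"tz":3,"hand":0}]'; python3 d.py .588 .0285 .05;python3 - <<'E'
from h import *
s=cams.snapshot("top");save(s,"t2.png",(190,100,400,270),3.8)
E
```

```text
time: 4.0
eef_pos: [0.587, 0.0295, 0.1742]
tcp_rot: [0.0, 0.836, 0.549, 0.001]
force: [0.2, 0.6, 0.0]
opening: 1.0
t 4.0 p [0.587, 0.0295, 0.1742] q [-0.54, 0.27, 0.49, 1.73, -0.13, 1.17, 1.15] F [0.2, 0.6, 0.0] T [0.06, 0.03, 0.02] op 87.0
xaxis [0.397, 0.918, 0.002] z [0.003, 0.001, -1.0] yaw 66.6
delta tool cm [-0.07, 0.11, 12.42] level rotvec [0.0022, -0.0016, 0.0]
```

View pics/t2.png

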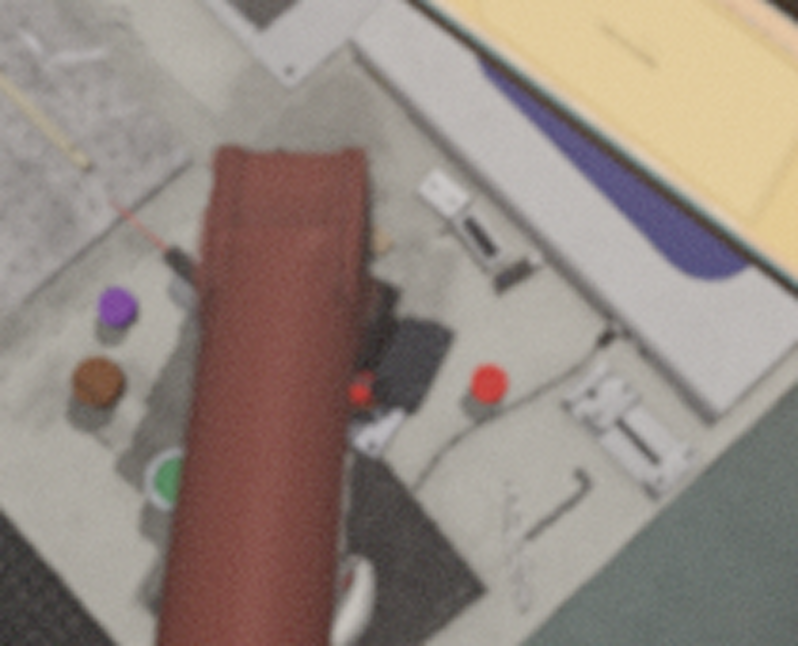

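```bash
python3 -m handwheel '[{"wx":0,"wy":0,"wz":0,"tx":-0.1,"ty":0.1,"tz":2,"hand":0},{"wx":0,"wy":0,"wz":0,"tx":0,"ty":0,"tz":3,"hand":0},{"wx":0,"wy":0,"wz":0,"tx":0,"ty":0,"tz":3,"hand":0},{"wx":0,"wy":0,"wz":0,"tx":0,"ty":0,"tz":2.5,"hand":0},{"wx":0,"wy":0,"wz":0,"tx":0,"ty":0,"tz":1.2,"hand":0.3},{"wx":0,"wy":0,"wz":0,"tx":0,"ty":0,"tz":0.6,"hand":0.3},{"wx":0,"wy":0,"wz":0,"tx":0,"ty":0,"tz":0,"hand":0.35},{"wx":0,"wy":0,"wz":0,"tx":0,"ty":0,"tz":0,"hand":0.35}]' 10; python3 d.py .588 .0285 .048
```

```text
time: 4.85
eef_pos: [0.5873, 0.0313, 0.052]
tcp_rot: [0.0, 0.835, 0.55, 0.001]
force: [-0.3, 0.8, 0.1]
opening: 0.726
t 4.85 p [0.5873, 0.0313, 0.052] q [-0.5, 0.4, 0.45, 1.84, -0.21, 0.94, 1.21] F [-0.3, 0.8, 0.1] T [0.01, 0.01, -0.03] op 63.1
xaxis [0.396, 0.918, 0.001] z [0.002, 0.0, -1.0] yaw 66.68
delta tool cm [-0.23, 0.17, 0.4] level rotvec [0.0013, -0.0009, 0.0]
```

```bash
python3 - <<'E'
from h import *
s=cams.snapshot("scene");save(s,"s3.png",(300,220,450,340),5)
E
```

```text
(no output)
```

View pics/s3.png

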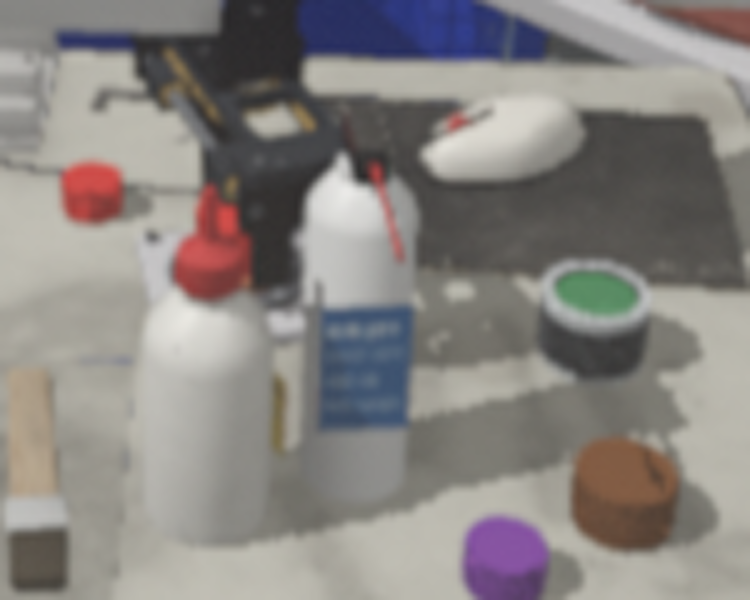

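```bash
python3 -m handwheel '[{"wx":0,"wy":0,"wz":0,"tx":-0.2,"ty":0.15,"tz":0.3,"hand":0.35},{"wx":0,"wy":0,"wz":0,"tx":0,"ty":0,"tz":0,"hand":0.38},{"wx":0,"wy":0,"wz":0,"tx":0,"ty":0,"tz":0,"hand":0.45},{"wx":0,"wy":0,"wz":0,"tx":0,"ty":0,"tz":0,"hand":0.5},{"wx":0,"wy":0,"wz":0,"tx":0,"ty":0,"tz":0,"hand":0.6},{"wx":0,"wy":0,"wz":0,"tx":0,"ty":0,"tz":0,"hand":0.6},{"wx":0,"wy":0,"wz":0,"tx":0,"ty":0,"tz":0,"hand":0.6},{"wx":0,"wy":0,"wz":0,"tx":0,"ty":0,"tz":0,"hand":0.6}]' 10; python3 d.py .588 .0285 .048
```

```text
time: 5.7
eef_pos: [0.5873, 0.0288, 0.048]
tcp_rot: [0.0, 0.835, 0.55, 0.0]
force: [-1.1, -1.5, 2.3]
opening: 0.558
t 5.7 p [0.5873, 0.0288, 0.048] q [-0.49, 0.41, 0.45, 1.84, -0.22, 0.94, 1.22] F [-1.1, -1.5, 2.3] T [-0.44, 0.2, 0.0] op 48.5
xaxis [0.396, 0.918, -0.0] z [0.0, -0.0, -1.0] yaw 66.68
delta tool cm [-0.0, 0.08, -0.0] level rotvec [0.0002, 0.0001, -0.0]
```

```bash
python3 -m handwheel '[{"wx":0,"wy":0,"wz":0,"tx":0,"ty":0,"tz":-0.5,"hand":0.6},{"wx":0,"wy":0,"wz":0,"tx":0,"ty":0,"tz":-1,"hand":0.6},{"wx":0,"wy":0,"wz":0,"tx":0,"ty":0,"tz":-1.5,"hand":0.6},{"wx":0,"wy":0,"wz":0,"tx":0,"ty":0,"tz":-2,"hand":0.6},{"wx":0,"wy":0,"wz":0,"tx":0,"ty":0,"tz":-2,"hand":0.6},{"wx":0,"wy":0,"wz":0,"tx":0,"ty":0,"tz":-1,"hand":0.6},{"wx":0,"wy":0,"wz":0,"tx":0,"ty":0,"tz":0,"hand":0.6},{"wx":0,"wy":0,"wz":0,"tx":-0.1,"ty":-1,"tz":0,"hand":0.6}]' 10; python3 d.py .471 .057 .128;  python3 - <<'E'
from h import *
s=cams.snapshot("scene");save(s,"s4.png",(300,220,450,340),5)
E
```

```text
time: 6.5
eef_pos: [0.5777, 0.0319, 0.1277]
tcp_rot: [0.0, 0.835, 0.549, 0.0]
force: [-1.1, -0.8, -0.3]
opening: 0.562
t 6.5 p [0.5777, 0.0319, 0.1277] q [-0.54, 0.29, 0.48, 1.8, -0.15, 1.08, 1.16] F [-1.1, -0.8, -0.3] T [0.03, -0.02, 0.01] op 48.9
xaxis [0.396, 0.918, -0.0] z [0.0, -0.0, -1.0] yaw 66.67
delta tool cm [-1.92, -10.8, -0.04] level rotvec [0.0005, 0.0002, -0.0]
```

View pics/s4.png

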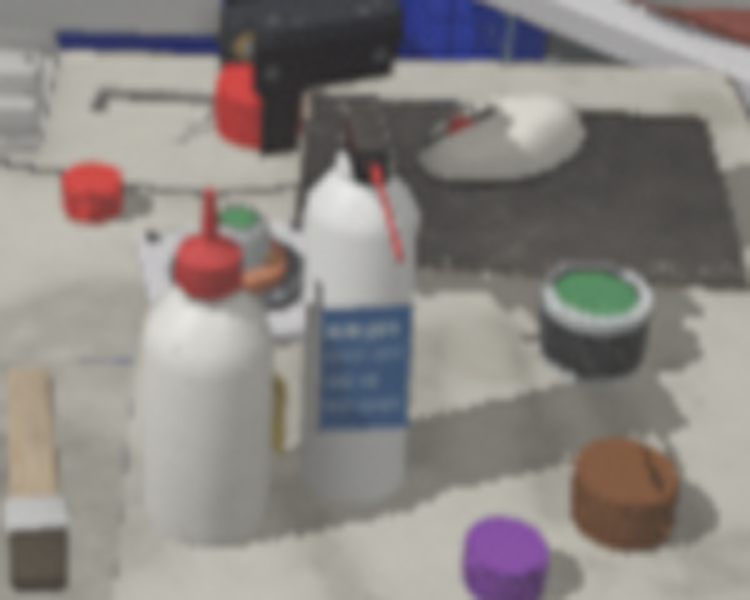

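The cap is off: it shows red in the jaws at crop (240,105), and the barrel with a green lens top is bare at crop (240,220). Carrying the cap to the mat edge.

```bash
python3 -m handwheel '[{"wx":0,"wy":0,"wz":0,"tx":-0.4,"ty":-2.2,"tz":0,"hand":0.6},{"wx":0,"wy":0,"wz":0,"tx":-0.5,"ty":-3,"tz":0,"hand":0.6},{"wx":0,"wy":0,"wz":0,"tx":-0.5,"ty":-3,"tz":0,"hand":0.6},{"wx":0,"wy":0,"wz":0,"tx":-0.5,"ty":-2.4,"tz":0,"hand":0.6},{"wx":0,"wy":0,"wz":0,"tx":0,"ty":0,"tz":1.5,"hand":0.6},{"wx":0,"wy":0,"wz":0,"tx":0,"ty":0,"tz":2.5,"hand":0.6},{"wx":0,"wy":0,"wz":0,"tx":0,"ty":0,"tz":2.5,"hand":0.6},{"wx":0,"wy":0,"wz":0,"tx":0,"ty":0,"tz":1.5,"hand":0.6}]' 10; python3 d.py .471 .057 .0215; python3 - <<'E'
from h import *
s=cams.snapshot("scene");save(s,"s5.png",(300,220,450,340),5)
E
```

```text
time: 7.35
eef_pos: [0.4705, 0.0564, 0.0454]
tcp_rot: [-0.001, 0.835, 0.55, -0.002]
force: [0.5, -0.3, 0.2]
opening: 0.564
t 7.35 p [0.4705, 0.0564, 0.0454] q [-0.62, 0.2, 0.45, 2.11, -0.11, 0.86, 1.05] F [0.5, -0.3, 0.2] T [-0.0, -0.01, 0.0] op 49.1
xaxis [0.395, 0.919, -0.002] z [-0.003, -0.001, -1.0] yaw 66.72
delta tool cm [0.07, 0.03, 2.39] level rotvec [-0.0027, 0.0022, 0.0]
```

View pics/s5.png

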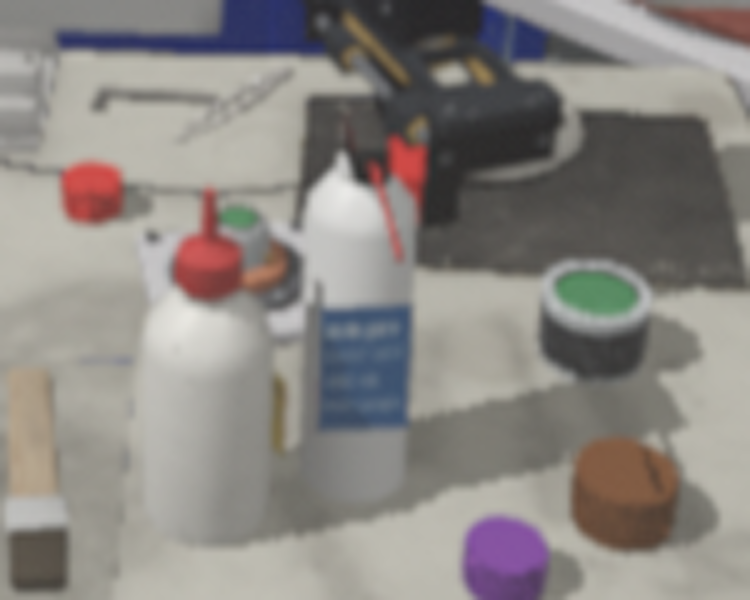

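```bash
python3 -m handwheel '[{"wx":0,"wy":0,"wz":0,"tx":0,"ty":0,"tz":0.9,"hand":0.6},{"wx":0,"wy":0,"wz":0,"tx":0,"ty":0,"tz":0.6,"hand":0.6},{"wx":0,"wy":0,"wz":0,"tx":0,"ty":0,"tz":0.3,"hand":0.6},{"wx":0,"wy":0,"wz":0,"tx":0,"ty":0,"tz":0.15,"hand":0.6},{"wx":0,"wy":0,"wz":0,"tx":0,"ty":0,"tz":0.1,"hand":0.6},{"wx":0,"wy":0,"wz":0,"tx":0,"ty":0,"tz":0,"hand":0.6},{"wx":0,"wy":0,"wz":0,"tx":0,"ty":0,"tz":0,"hand":0.6},{"wx":0,"wy":0,"wz":0,"tx":0,"ty":0,"tz":0,"hand":0.6}]' 10; python3 d.py .471 .057 .0215
```

```text
time: 8.2
eef_pos: [0.4729, 0.0566, 0.0275]
tcp_rot: [0.0, 0.835, 0.55, 0.0]
force: [-0.3, 0.4, -0.7]
opening: 0.56
t 8.2 p [0.4729, 0.0566, 0.0275] q [-0.61, 0.23, 0.44, 2.12, -0.13, 0.82, 1.07] F [-0.3, 0.4, -0.7] T [-0.06, -0.04, 0.02] op 48.8
xaxis [0.396, 0.918, 0.0] z [0.0, 0.0, -1.0] yaw 66.69
delta tool cm [-0.04, -0.19, 0.6] level rotvec [0.0002, -0.0002, 0.0]
```

```bash
python3 -m handwheel '[{"wx":0,"wy":0,"wz":0,"tx":0,"ty":0,"tz":0.2,"hand":0.6},{"wx":0,"wy":0,"wz":0,"tx":0,"ty":0,"tz":0.1,"hand":0.6},{"wx":0,"wy":0,"wz":0,"tx":0,"ty":0,"tz":0,"hand":0.6},{"wx":0,"wy":0,"wz":0,"tx":0,"ty":0,"tz":0.1,"hand":0.6},{"wx":0,"wy":0,"wz":0,"tx":0,"ty":0,"tz":0,"hand":0.6},{"wx":0,"wy":0,"wz":0,"tx":0,"ty":0,"tz":0,"hand":0.6},{"wx":0,"wy":0,"wz":0,"tx":0,"ty":0,"tz":0,"hand":0.6},{"wx":0,"wy":0,"wz":0,"tx":0,"ty":0,"tz":0,"hand":0.6}]' 10; python3 d.py .471 .057 .0215
```

```text
time: 9.0
eef_pos: [0.473, 0.0565, 0.0239]
tcp_rot: [-0.0, 0.835, 0.55, 0.0]
force: [-3.1, -0.5, 10.3]
opening: 0.557
t 9.0 p [0.473, 0.0565, 0.0239] q [-0.61, 0.24, 0.44, 2.12, -0.14, 0.81, 1.08] F [-3.1, -0.5, 10.3] T [-0.11, 0.73, -0.01] op 48.4
xaxis [0.396, 0.918, 0.0] z [0.0, 0.0, -1.0] yaw 66.68
delta tool cm [-0.04, -0.2, 0.24] level rotvec [0.0001, -0.0004, 0.0]
```

```bash
python3 -m handwheel '[{"wx":0,"wy":0,"wz":0,"tx":0,"ty":0,"tz":-0.05,"hand":0.45},{"wx":0,"wy":0,"wz":0,"tx":0,"ty":0,"tz":0,"hand":0.28},{"wx":0,"wy":0,"wz":0,"tx":0,"ty":0,"tz":0,"hand":0.28},{"wx":0,"wy":0,"wz":0,"tx":0,"ty":0,"tz":0,"hand":0.28},{"wx":0,"wy":0,"wz":0,"tx":0,"ty":0,"tz":-0.5,"hand":0.28},{"wx":0,"wy":0,"wz":0,"tx":0,"ty":0,"tz":-2,"hand":0.2},{"wx":0,"wy":0,"wz":0,"tx":0,"ty":0,"tz":-3,"hand":0.05},{"wx":0,"wy":0,"wz":0,"tx":0,"ty":0,"tz":-3,"hand":0}]' 10; python3 d.py .484 .195 .10;  python3 - <<'E'
from h import *
s=cams.snapshot("scene");save(s,"s6.png",(300,220,450,340),5)
E
```

```text
time: 9.8
eef_pos: [0.4724, 0.0563, 0.1098]
tcp_rot: [0.0, 0.835, 0.55, -0.0]
force: [0.2, 1.2, 0.4]
opening: 0.899
t 9.8 p [0.4724, 0.0563, 0.1098] q [-0.65, 0.09, 0.46, 2.05, -0.05, 1.0, 1.0] F [0.2, 1.2, 0.4] T [0.0, -0.06, -0.04] op 78.2
xaxis [0.396, 0.918, -0.001] z [-0.001, -0.001, -1.0] yaw 66.68
delta tool cm [13.19, -4.42, 0.97] level rotvec [-0.0005, 0.0009, 0.0]
```

View pics/s6.png

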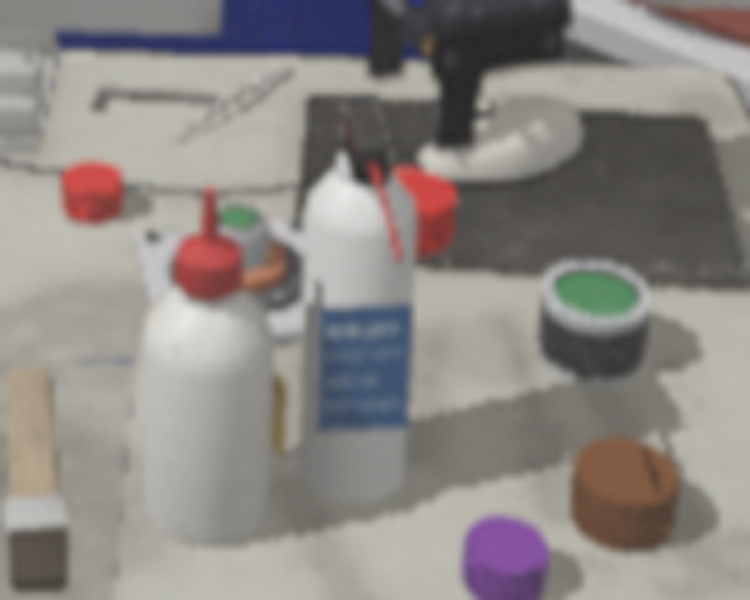

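```bash
python3 -m handwheel '[{"wx":0,"wy":0,"wz":0,"tx":2,"ty":-0.7,"tz":0,"hand":0},{"wx":0,"wy":0,"wz":0,"tx":3.2,"ty":-1.1,"tz":0,"hand":0},{"wx":0,"wy":0,"wz":0,"tx":3.2,"ty":-1.1,"tz":0,"hand":0},{"wx":0,"wy":0,"wz":0,"tx":3.2,"ty":-1,"tz":0,"hand":0},{"wx":0,"wy":0,"wz":0,"tx":1.6,"ty":-0.5,"tz":0.3,"hand":0},{"wx":0,"wy":0,"wz":0,"tx":0,"ty":0,"tz":0.7,"hand":0},{"wx":0,"wy":0,"wz":0,"tx":0,"ty":0,"tz":0,"hand":0},{"wx":0,"wy":0,"wz":0,"tx":0,"ty":0,"tz":0,"hand":0}]' 10; python3 d.py .484 .195 .025;  python3 - <<'E'
from h import *
s=cams.snapshot("scene");save(s,"s7.png",(330,220,480,340),5)
E
```

```text
time: 10.65
eef_pos: [0.4844, 0.1933, 0.0984]
tcp_rot: [0.0, 0.836, 0.549, -0.001]
force: [0.3, 0.6, -0.7]
opening: 0.995
t 10.65 p [0.4844, 0.1933, 0.0984] q [-0.79, 0.21, 0.36, 1.96, -0.09, 1.0, 0.77] F [0.3, 0.6, -0.7] T [0.03, -0.02, -0.0] op 86.6
xaxis [0.398, 0.918, -0.001] z [-0.001, -0.001, -1.0] yaw 66.57
delta tool cm [0.15, -0.11, 7.34] level rotvec [-0.0003, 0.0014, 0.0]
```

View pics/s7.png

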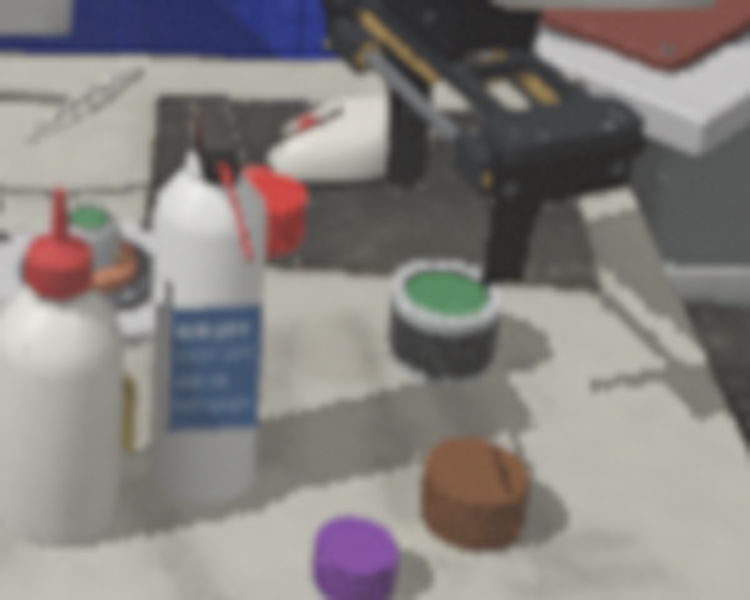

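```bash
python3 -m handwheel '[{"wx":0,"wy":0,"wz":0,"tx":0.15,"ty":-0.1,"tz":0,"hand":0},{"wx":0,"wy":0,"wz":0,"tx":0,"ty":0,"tz":1.3,"hand":0},{"wx":0,"wy":0,"wz":0,"tx":0,"ty":0,"tz":1.5,"hand":0},{"wx":0,"wy":0,"wz":0,"tx":0,"ty":0,"tz":1.5,"hand":0},{"wx":0,"wy":0,"wz":0,"tx":0,"ty":0,"tz":1.5,"hand":0},{"wx":0,"wy":0,"wz":0,"tx":0,"ty":0,"tz":1.1,"hand":0},{"wx":0,"wy":0,"wz":0,"tx":0,"ty":0,"tz":0.4,"hand":0},{"wx":0,"wy":0,"wz":0,"tx":0,"ty":0,"tz":0,"hand":0}]' 10; python3 d.py .484 .195 .025
```

```text
time: 11.5
eef_pos: [0.4839, 0.1967, 0.0252]
tcp_rot: [0.0, 0.835, 0.55, -0.001]
force: [-0.1, -0.3, 1.3]
opening: 1.003
t 11.5 p [0.4839, 0.1967, 0.0252] q [-0.77, 0.31, 0.34, 2.01, -0.14, 0.84, 0.81] F [-0.1, -0.3, 1.3] T [-0.02, -0.02, -0.01] op 87.2
xaxis [0.396, 0.918, -0.001] z [-0.001, -0.001, -1.0] yaw 66.68
delta tool cm [-0.15, 0.07, 0.02] level rotvec [-0.0005, 0.001, 0.0]
```

```bash
python3 -m handwheel '[{"wx":0,"wy":0,"wz":0,"tx":-0.1,"ty":0.05,"tz":0,"hand":0.1},{"wx":0,"wy":0,"wz":0,"tx":0,"ty":0,"tz":0,"hand":0.25},{"wx":0,"wy":0,"wz":0,"tx":0,"ty":0,"tz":0,"hand":0.32},{"wx":0,"wy":0,"wz":0,"tx":0,"ty":0,"tz":0,"hand":0.36},{"wx":0,"wy":0,"wz":0,"tx":0,"ty":0,"tz":0,"hand":0.5},{"wx":0,"wy":0,"wz":0,"tx":0,"ty":0,"tz":0,"hand":0.55},{"wx":0,"wy":0,"wz":0,"tx":0,"ty":0,"tz":0,"hand":0.55},{"wx":0,"wy":0,"wz":0,"tx":0,"ty":0,"tz":0,"hand":0.55}]' 40; python3 d.py .484 .195 .025
```

```text
time: 12.3
eef_pos: [0.4843, 0.1957, 0.026]
tcp_rot: [0.0, 0.835, 0.55, -0.0]
force: [-1.2, -1.1, 5.0]
opening: 0.625
t 12.3 p [0.4843, 0.1957, 0.026] q [-0.77, 0.31, 0.34, 2.01, -0.14, 0.84, 0.81] F [-1.2, -1.1, 5.0] T [-0.5, 0.38, 0.01] op 54.3
xaxis [0.396, 0.918, -0.0] z [-0.0, -0.0, -1.0] yaw 66.69
delta tool cm [-0.08, -0.0, 0.1] level rotvec [-0.0, 0.0001, 0.0]
```

```bash
python3 -m handwheel '[{"wx":0,"wy":0,"wz":0,"tx":0,"ty":0,"tz":-0.5,"hand":0.55},{"wx":0,"wy":0,"wz":0,"tx":0,"ty":0,"tz":-1.5,"hand":0.55},{"wx":0,"wy":0,"wz":0,"tx":0,"ty":0,"tz":-2.5,"hand":0.55},{"wx":0,"wy":0,"wz":0,"tx":0,"ty":0,"tz":-2.5,"hand":0.55},{"wx":0,"wy":0,"wz":0,"tx":0,"ty":0,"tz":-1.5,"hand":0.55},{"wx":0,"wy":0,"wz":0,"tx":0,"ty":0,"tz":-0.5,"hand":0.55},{"wx":0,"wy":0,"wz":0,"tx":0,"ty":0,"tz":0,"hand":0.55},{"wx":0,"wy":0,"wz":0,"tx":0,"ty":0,"tz":0,"hand":0.55}]' 40; python3 d.py .588 .0285 .11
python3 - <<'E'
from h import *
s=cams.snapshot("scene");save(s,"s8.png",(330,220,480,340),5)
s=cams.snapshot("top");save(s,"t8.png",(190,100,400,270),3.8)
E
```

```text
time: 13.1
eef_pos: [0.4837, 0.1957, 0.1149]
tcp_rot: [-0.0, 0.835, 0.55, -0.001]
force: [-0.2, 0.8, -1.3]
opening: 0.625
t 13.1 p [0.4837, 0.1957, 0.1149] q [-0.8, 0.19, 0.36, 1.94, -0.08, 1.03, 0.76] F [-0.2, 0.8, -1.3] T [0.05, -0.02, -0.03] op 54.3
xaxis [0.396, 0.918, -0.001] z [-0.001, -0.001, -1.0] yaw 66.7
delta tool cm [-11.23, 16.19, 0.49] level rotvec [-0.0008, 0.001, 0.0]
```

View pics/s8.png

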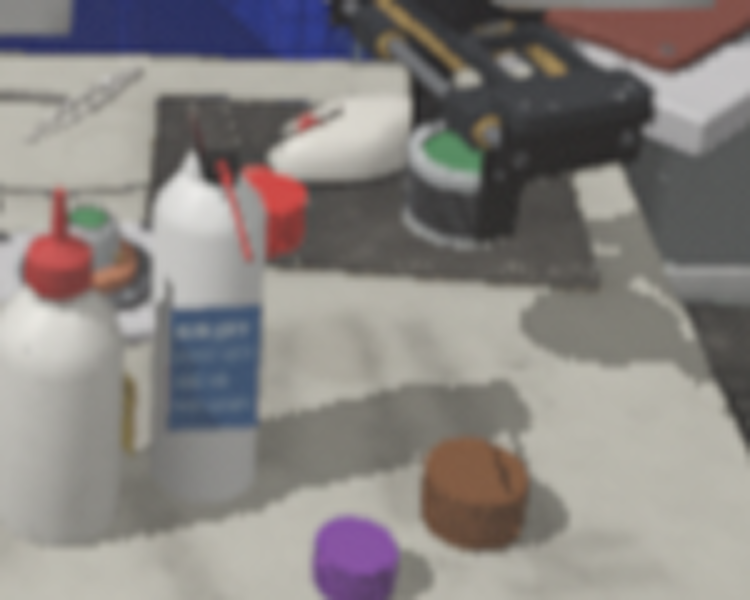

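View pics/t8.png

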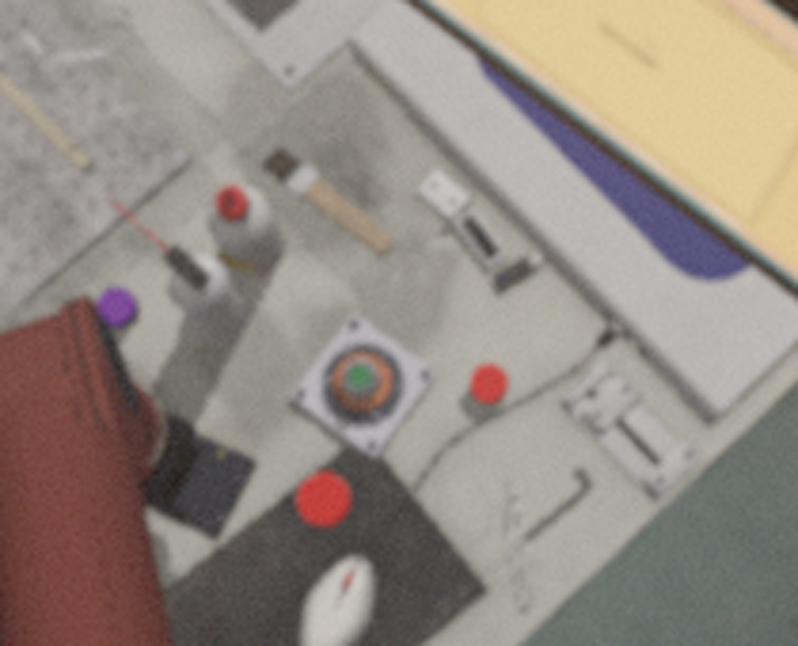

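Cell lifted level in the jaws, cap standing on the mat at crop (323,498), and the mount bare, with its copper ring at crop (360,380). I'll refit the mount axis.

```bash
python3 - <<'E'
from edge import *
for n in("top","scene"):
    s=avg(n,3);im=s["color"];R,G,B=im[...,0],im[...,1],im[...,2];gray=im.mean(2)
    A=lambda v:-abs(v.mean());cop=R-B;g=G-(R+B)/2
    f=lambda ch,z,d:best(lambda p:A(contour_score(s,ch,circ(p[0],p[1],z,d))),[.588,.0285],[.004,.004])
    print(n,"ring",f(cop,.027,.055),"flange",f(gray,.018,.08),"lens",best(lambda p:A(contour_score(s,g,circ(p[0],p[1],.051,p[2]))),[.588,.0285,.026],[.004,.004,.003]),
     "plate",best(lambda p:A(contour_score(s,gray,sq(p[0],p[1],p[2],.012,.104))),[.588,.0285,.9],[.004,.004,.2]))
E
```

```text
top ring (array([0.5887, 0.0278]), np.float64(-16.42)) flange (array([0.5869, 0.0282]), np.float64(-23.88)) lens (array([0.5882, 0.0278, 0.0196]), np.float64(-13.56)) plate (array([0.5893, 0.0289, 0.9743]), np.float64(-9.82))
scene ring (array([0.6047, 0.0319]), np.float64(-15.61)) flange (array([0.5904, 0.0305]), np.float64(-19.17)) lens (array([0.5887, 0.0266, 0.0205]), np.float64(-14.06)) plate (array([0.5848, 0.0312, 0.7507]), np.float64(-3.81))
```

```bash
python3 -m handwheel '[{"wx":0,"wy":0,"wz":0,"tx":-1,"ty":1.4,"tz":0,"hand":0.55},{"wx":0,"wy":0,"wz":0,"tx":-2,"ty":2.9,"tz":0,"hand":0.55},{"wx":0,"wy":0,"wz":0,"tx":-2,"ty":2.9,"tz":0,"hand":0.55},{"wx":0,"wy":0,"wz":0,"tx":-2,"ty":2.9,"tz":0,"hand":0.55},{"wx":0,"wy":0,"wz":0,"tx":-2,"ty":2.9,"tz":0,"hand":0.55},{"wx":0,"wy":0,"wz":0,"tx":-1.6,"ty":2.3,"tz":0,"hand":0.55},{"wx":0,"wy":0,"wz":0,"tx":-0.7,"ty":0.8,"tz":0,"hand":0.55},{"wx":0,"wy":0,"wz":0,"tx":0,"ty":0,"tz":0,"hand":0.55}]' 40; python3 d.py .588 .0285 .09
```

```text
time: 14.3
eef_pos: [0.5877, 0.0266, 0.1157]
tcp_rot: [0.0, 0.836, 0.549, -0.0]
force: [-0.7, -0.1, -1.7]
opening: 0.62
t 14.3 p [0.5877, 0.0266, 0.1157] q [-0.51, 0.33, 0.47, 1.79, -0.17, 1.07, 1.18] F [-0.7, -0.1, -1.7] T [0.02, -0.04, 0.01] op 53.9
xaxis [0.398, 0.917, -0.001] z [-0.0, -0.001, -1.0] yaw 66.53
delta tool cm [0.18, -0.05, 2.57] level rotvec [0.0003, 0.0008, -0.0]
```

```bash
python3 -m handwheel '[{"wx":0,"wy":0,"wz":0,"tx":0.17,"ty":-0.05,"tz":0.5,"hand":0.55},{"wx":0,"wy":0,"wz":0,"tx":0,"ty":0,"tz":1,"hand":0.55},{"wx":0,"wy":0,"wz":0,"tx":0,"ty":0,"tz":1,"hand":0.55},{"wx":0,"wy":0,"wz":0,"tx":0,"ty":0,"tz":0.4,"hand":0.55},{"wx":0,"wy":0,"wz":0,"tx":0,"ty":0,"tz":0.3,"hand":0.55},{"wx":0,"wy":0,"wz":0,"tx":0,"ty":0,"tz":0,"hand":0.55},{"wx":0,"wy":0,"wz":0,"tx":0,"ty":0,"tz":0,"hand":0.55},{"wx":0,"wy":0,"wz":0,"tx":0,"ty":0,"tz":0,"hand":0.55}]' 40; python3 d.py .588 .0285 .065
```

```text
time: 15.1
eef_pos: [0.5879, 0.0301, 0.0842]
tcp_rot: [0.0, 0.835, 0.55, 0.0]
force: [-0.0, -0.0, -1.0]
opening: 0.621
t 15.1 p [0.5879, 0.0301, 0.0842] q [-0.51, 0.36, 0.46, 1.81, -0.19, 1.01, 1.19] F [-0.0, -0.0, -1.0] T [-0.03, 0.03, 0.04] op 54.1
xaxis [0.396, 0.918, 0.0] z [0.001, 0.0, -1.0] yaw 66.69
delta tool cm [-0.15, 0.07, 1.92] level rotvec [0.0006, -0.0004, 0.0]
```

```bash
python3 -m handwheel '[{"wx":0,"wy":0,"wz":0,"tx":-0.14,"ty":0.06,"tz":0.2,"hand":0.55},{"wx":0,"wy":0,"wz":0,"tx":0,"ty":0,"tz":0.2,"hand":0.55},{"wx":0,"wy":0,"wz":0,"tx":0,"ty":0,"tz":0.2,"hand":0.55},{"wx":0,"wy":0,"wz":0,"tx":0,"ty":0,"tz":0.2,"hand":0.55},{"wx":0,"wy":0,"wz":0,"tx":0,"ty":0,"tz":0.2,"hand":0.55},{"wx":0,"wy":0,"wz":0,"tx":0,"ty":0,"tz":0.1,"hand":0.55},{"wx":0,"wy":0,"wz":0,"tx":0,"ty":0,"tz":0,"hand":0.55},{"wx":0,"wy":0,"wz":0,"tx":0,"ty":0,"tz":0,"hand":0.55}]' 40; python3 d.py .588 .0285 .06
```

```text
time: 15.9
eef_pos: [0.5877, 0.0286, 0.0729]
tcp_rot: [0.0, 0.835, 0.55, 0.0]
force: [-0.0, 0.4, -2.4]
opening: 0.626
t 15.9 p [0.5877, 0.0286, 0.0729] q [-0.5, 0.38, 0.46, 1.82, -0.2, 0.99, 1.2] F [-0.0, 0.4, -2.4] T [-0.02, -0.02, 0.03] op 54.5
xaxis [0.396, 0.918, -0.0] z [0.0, -0.0, -1.0] yaw 66.69
delta tool cm [0.0, 0.03, 1.29] level rotvec [0.0001, 0.0, -0.0]
```

Underside is about 4 mm below the barrel top with no side force. On down towards the pins.

```bash
python3 -m handwheel '[{"wx":0,"wy":0,"wz":0,"tx":0,"ty":0,"tz":0.2,"hand":0.55},{"wx":0,"wy":0,"wz":0,"tx":0,"ty":0,"tz":0.2,"hand":0.55},{"wx":0,"wy":0,"wz":0,"tx":0,"ty":0,"tz":0.2,"hand":0.55},{"wx":0,"wy":0,"wz":0,"tx":0,"ty":0,"tz":0.2,"hand":0.55},{"wx":0,"wy":0,"wz":0,"tx":0,"ty":0,"tz":0.2,"hand":0.55},{"wx":0,"wy":0,"wz":0,"tx":0,"ty":0,"tz":0.1,"hand":0.55},{"wx":0,"wy":0,"wz":0,"tx":0,"ty":0,"tz":0,"hand":0.55},{"wx":0,"wy":0,"wz":0,"tx":0,"ty":0,"tz":0,"hand":0.55}]' 40; python3 d.py .588 .0285 .0595
```

```text
time: 16.7
eef_pos: [0.5877, 0.0279, 0.0616]
tcp_rot: [0.0, 0.836, 0.549, -0.0]
force: [1.7, -5.5, -2.0]
opening: 0.625
t 16.7 p [0.5877, 0.0279, 0.0616] q [-0.5, 0.39, 0.45, 1.83, -0.2, 0.96, 1.21] F [1.7, -5.5, -2.0] T [-1.3, -0.21, 0.06] op 54.4
xaxis [0.396, 0.918, -0.001] z [-0.0, -0.001, -1.0] yaw 66.66
delta tool cm [0.07, 0.0, 0.21] level rotvec [0.0003, 0.0008, -0.0]
```

```bash
python3 -m handwheel '[{"wx":0,"wy":0,"wz":0,"tx":-0.06,"ty":0.04,"tz":0,"hand":0.55},{"wx":0,"wy":0,"wz":0,"tx":0,"ty":0,"tz":0.1,"hand":0.55},{"wx":0,"wy":0,"wz":0,"tx":0,"ty":0,"tz":0.1,"hand":0.55},{"wx":0,"wy":0,"wz":0,"tx":0,"ty":0,"tz":0.05,"hand":0.55},{"wx":0,"wy":0,"wz":0,"tx":0,"ty":0,"tz":0.05,"hand":0.55},{"wx":0,"wy":0,"wz":0,"tx":0,"ty":0,"tz":0,"hand":0.55},{"wx":0,"wy":0,"wz":0,"tx":0,"ty":0,"tz":0,"hand":0.55},{"wx":0,"wy":0,"wz":0,"tx":0,"ty":0,"tz":0,"hand":0.55}]' 40; python3 d.py .588 .0285 .0595
```

```text
time: 17.5
eef_pos: [0.5878, 0.0278, 0.0588]
tcp_rot: [0.0, 0.835, 0.55, -0.0]
force: [0.3, -4.7, -0.1]
opening: 0.628
t 17.5 p [0.5878, 0.0278, 0.0588] q [-0.49, 0.4, 0.45, 1.83, -0.21, 0.96, 1.21] F [0.3, -4.7, -0.1] T [-1.13, -0.05, -0.01] op 54.6
xaxis [0.396, 0.918, -0.0] z [-0.0, -0.0, -1.0] yaw 66.69
delta tool cm [0.07, -0.01, -0.07] level rotvec [0.0, 0.0001, -0.0]
```

```bash
python3 -m handwheel '[{"wx":0,"wy":0,"wz":0,"tx":-0.1,"ty":0,"tz":0,"hand":0.55},{"wx":0,"wy":0,"wz":0,"tx":-0.05,"ty":0,"tz":0,"hand":0.55},{"wx":0,"wy":0,"wz":0,"tx":0,"ty":0,"tz":0,"hand":0.55},{"wx":0,"wy":0,"wz":0,"tx":0,"ty":0,"tz":0.05,"hand":0.55},{"wx":0,"wy":0,"wz":0,"tx":0,"ty":0,"tz":0.05,"hand":0.55},{"wx":0,"wy":0,"wz":0,"tx":0,"ty":0,"tz":0,"hand":0.55},{"wx":0,"wy":0,"wz":0,"tx":0,"ty":0,"tz":0,"hand":0.55},{"wx":0,"wy":0,"wz":0,"tx":0,"ty":0,"tz":0,"hand":0.55}]' 40; python3 d.py .588 .0285 .0595
```

```text
time: 18.3
eef_pos: [0.5872, 0.0266, 0.0578]
tcp_rot: [-0.0, 0.835, 0.55, -0.0]
force: [-0.8, -0.6, -1.6]
opening: 0.624
t 18.3 p [0.5872, 0.0266, 0.0578] q [-0.49, 0.4, 0.45, 1.83, -0.21, 0.96, 1.21] F [-0.8, -0.6, -1.6] T [-0.02, 0.01, -0.0] op 54.3
xaxis [0.396, 0.918, -0.0] z [-0.0, -0.0, -1.0] yaw 66.69
delta tool cm [0.21, -0.0, -0.17] level rotvec [-0.0001, 0.0001, 0.0]
```

```bash
python3 -m handwheel '[{"wx":0,"wy":0,"wz":0,"tx":0,"ty":0,"tz":0.05,"hand":0.55},{"wx":0,"wy":0,"wz":0,"tx":0,"ty":0,"tz":0.05,"hand":0.55},{"wx":0,"wy":0,"wz":0,"tx":0,"ty":0,"tz":0.05,"hand":0.55},{"wx":0,"wy":0,"wz":0,"tx":0,"ty":0,"tz":0.05,"hand":0.55},{"wx":0,"wy":0,"wz":0,"tx":0,"ty":0,"tz":0,"hand":0.55},{"wx":0,"wy":0,"wz":0,"tx":0,"ty":0,"tz":0,"hand":0.55},{"wx":0,"wy":0,"wz":0,"tx":0,"ty":0,"tz":0,"hand":0.55},{"wx":0,"wy":0,"wz":0,"tx":0,"ty":0,"tz":0,"hand":0.55}]' 40; python3 d.py .588 .0285 .0595
```

```text
time: 19.1
eef_pos: [0.5872, 0.0265, 0.0558]
tcp_rot: [0.0, 0.835, 0.55, -0.0]
force: [0.1, -0.5, -0.8]
opening: 0.624
t 19.1 p [0.5872, 0.0265, 0.0558] q [-0.49, 0.4, 0.45, 1.84, -0.21, 0.95, 1.21] F [0.1, -0.5, -0.8] T [0.07, -0.03, 0.03] op 54.3
xaxis [0.396, 0.918, -0.0] z [-0.0, -0.0, -1.0] yaw 66.69
delta tool cm [0.22, -0.01, -0.37] level rotvec [0.0, 0.0001, -0.0]
```

```bash
python3 - <<'E'
from h import *
s=cams.snapshot("scene");save(s,"s9.png",(300,220,450,340),5)
E
```

```text
(no output)
```

View pics/s9.png

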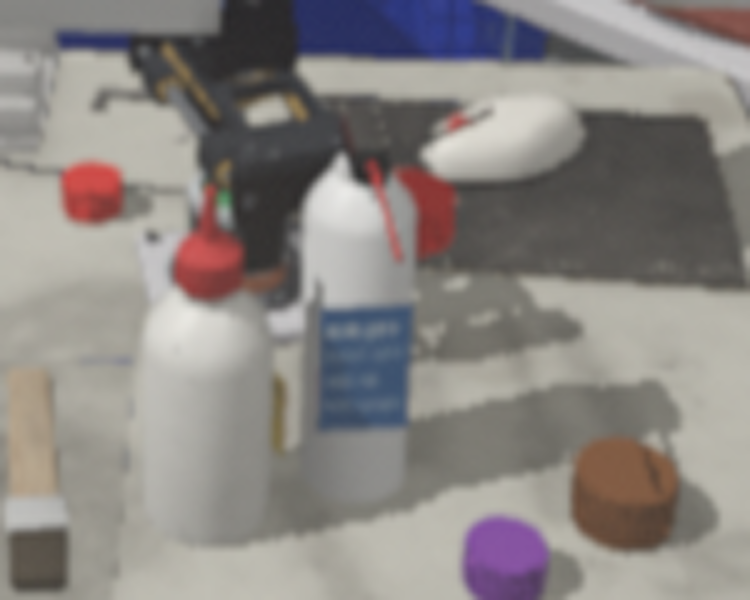

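```bash
python3 -m handwheel '[{"wx":0,"wy":0,"wz":0,"tx":0,"ty":0,"tz":0.05,"hand":0.55},{"wx":0,"wy":0,"wz":0,"tx":0,"ty":0,"tz":0.05,"hand":0.55},{"wx":0,"wy":0,"wz":0,"tx":0,"ty":0,"tz":0.05,"hand":0.55},{"wx":0,"wy":0,"wz":0,"tx":0,"ty":0,"tz":0.05,"hand":0.55},{"wx":0,"wy":0,"wz":0,"tx":0,"ty":0,"tz":0.05,"hand":0.55},{"wx":0,"wy":0,"wz":0,"tx":0,"ty":0,"tz":0.05,"hand":0.55},{"wx":0,"wy":0,"wz":0,"tx":0,"ty":0,"tz":0,"hand":0.55},{"wx":0,"wy":0,"wz":0,"tx":0,"ty":0,"tz":0,"hand":0.55}]' 40; python3 d.py .588 .0285 .0595
```

```text
time: 19.95
eef_pos: [0.5872, 0.0265, 0.053]
tcp_rot: [-0.0, 0.835, 0.55, 0.0]
force: [-1.4, 0.1, 1.9]
opening: 0.625
t 19.95 p [0.5872, 0.0265, 0.053] q [-0.49, 0.4, 0.45, 1.84, -0.21, 0.95, 1.22] F [-1.4, 0.1, 1.9] T [-0.06, 0.33, -0.02] op 54.4
xaxis [0.396, 0.918, 0.0] z [-0.0, 0.0, -1.0] yaw 66.69
delta tool cm [0.21, -0.01, -0.65] level rotvec [-0.0, -0.0001, 0.0]
```

Contact starts at 0.053, which is the spring ring's height and 6.5 mm below the pin rest. The keyways seem to have dropped over the pins without any turning. The spring's force curve will show whether that's right.

```bash
python3 -m handwheel '[{"wx":0,"wy":0,"wz":0,"tx":0,"ty":0,"tz":0.05,"hand":0.55},{"wx":0,"wy":0,"wz":0,"tx":0,"ty":0,"tz":0.05,"hand":0.55},{"wx":0,"wy":0,"wz":0,"tx":0,"ty":0,"tz":0.05,"hand":0.55},{"wx":0,"wy":0,"wz":0,"tx":0,"ty":0,"tz":0.05,"hand":0.55},{"wx":0,"wy":0,"wz":0,"tx":0,"ty":0,"tz":0.05,"hand":0.55},{"wx":0,"wy":0,"wz":0,"tx":0,"ty":0,"tz":0.05,"hand":0.55},{"wx":0,"wy":0,"wz":0,"tx":0,"ty":0,"tz":0,"hand":0.55},{"wx":0,"wy":0,"wz":0,"tx":0,"ty":0,"tz":0,"hand":0.55}]' 50; python3 d.py .588 .0285 .044
```

```text
time: 20.75
eef_pos: [0.5872, 0.0265, 0.0499]
tcp_rot: [0.0, 0.835, 0.55, 0.0]
force: [-2.2, -0.0, 5.1]
opening: 0.623
t 20.75 p [0.5872, 0.0265, 0.0499] q [-0.49, 0.41, 0.45, 1.84, -0.21, 0.94, 1.22] F [-2.2, -0.0, 5.1] T [-0.1, 0.6, -0.02] op 54.2
xaxis [0.396, 0.918, 0.0] z [0.0, -0.0, -1.0] yaw 66.69
delta tool cm [0.21, -0.01, 0.59] level rotvec [0.0001, -0.0, 0.0]
```

```bash
python3 -m handwheel '[{"wx":0,"wy":0,"wz":0,"tx":-0.01,"ty":-0.03,"tz":0.1,"hand":0.6},{"wx":0,"wy":0,"wz":0,"tx":0,"ty":0,"tz":0.1,"hand":0.6},{"wx":0,"wy":0,"wz":0,"tx":0,"ty":0,"tz":0.1,"hand":0.6},{"wx":0,"wy":0,"wz":0,"tx":0,"ty":0,"tz":0.1,"hand":0.6},{"wx":0,"wy":0,"wz":0,"tx":0,"ty":0,"tz":0.1,"hand":0.6},{"wx":0,"wy":0,"wz":0,"tx":0,"ty":0,"tz":0.05,"hand":0.6},{"wx":0,"wy":0,"wz":0,"tx":0,"ty":0,"tz":0,"hand":0.6},{"wx":0,"wy":0,"wz":0,"tx":0,"ty":0,"tz":0,"hand":0.6}]' 55; python3 d.py .588 .0285 .044
```

```text
time: 21.55
eef_pos: [0.5872, 0.0265, 0.0449]
tcp_rot: [0.0, 0.835, 0.55, 0.0]
force: [-2.7, -0.4, 10.1]
opening: 0.626
t 21.55 p [0.5872, 0.0265, 0.0449] q [-0.49, 0.41, 0.45, 1.84, -0.22, 0.93, 1.22] F [-2.7, -0.4, 10.1] T [-0.14, 0.8, 0.01] op 54.4
xaxis [0.396, 0.918, 0.0] z [0.001, 0.0, -1.0] yaw 66.68
delta tool cm [0.22, -0.01, 0.09] level rotvec [0.0005, -0.0004, 0.0]
```

```bash
python3 -m handwheel '[{"wx":0,"wy":0,"wz":0,"tx":0,"ty":0,"tz":0.05,"hand":0.6},{"wx":0,"wy":0,"wz":0,"tx":0,"ty":0,"tz":0.05,"hand":0.6},{"wx":0,"wy":0,"wz":0,"tx":0,"ty":0,"tz":0.05,"hand":0.6},{"wx":0,"wy":0,"wz":0,"tx":0,"ty":0,"tz":0.05,"hand":0.6},{"wx":0,"wy":0,"wz":0,"tx":0,"ty":0,"tz":0,"hand":0.6},{"wx":0,"wy":0,"wz":0,"tx":0,"ty":0,"tz":0,"hand":0.6},{"wx":0,"wy":0,"wz":0,"tx":0,"ty":0,"tz":0,"hand":0.6},{"wx":0,"wy":0,"wz":0,"tx":0,"ty":0,"tz":0,"hand":0.6}]' 58; python3 d.py .588 .0285 .044
```

```text
time: 22.35
eef_pos: [0.5872, 0.0265, 0.044]
tcp_rot: [-0.0, 0.835, 0.55, 0.0]
force: [-8.0, -0.5, 20.9]
opening: 0.622
t 22.35 p [0.5872, 0.0265, 0.044] q [-0.49, 0.42, 0.45, 1.84, -0.22, 0.93, 1.22] F [-8.0, -0.5, 20.9] T [-0.33, 2.1, -0.02] op 54.1
xaxis [0.396, 0.918, 0.001] z [0.001, 0.001, -1.0] yaw 66.68
delta tool cm [0.21, -0.01, -0.0] level rotvec [0.0003, -0.0009, 0.0]
```

```bash
python3 -m handwheel '[{"wx":0,"wy":0,"wz":0,"tx":-0.02,"ty":-0.05,"tz":0,"hand":0.6},{"wx":0,"wy":0,"wz":0,"tx":-0.02,"ty":-0.05,"tz":0,"hand":0.6},{"wx":0,"wy":0,"wz":0,"tx":0,"ty":0,"tz":0.05,"hand":0.6},{"wx":0,"wy":0,"wz":0,"tx":0,"ty":0,"tz":0,"hand":0.6},{"wx":0,"wy":0,"wz":0,"tx":0,"ty":0,"tz":0,"hand":0.6},{"wx":0,"wy":0,"wz":0,"tx":0,"ty":0,"tz":0,"hand":0.6},{"wx":0,"wy":0,"wz":0,"tx":0,"ty":0,"tz":0,"hand":0.6},{"wx":0,"wy":0,"wz":0,"tx":0,"ty":0,"tz":0,"hand":0.6}]' 58; python3 d.py .588 .0285 .044; python3 - <<'E'
from h import *
s=cams.snapshot("scene");save(s,"s10.png",(300,220,450,340),5)
s=cams.snapshot("top");save(s,"t10.png",(190,100,400,270),3.8)
E
```

```text
time: 23.15
eef_pos: [0.5872, 0.0265, 0.044]
tcp_rot: [0.0, 0.835, 0.55, 0.001]
force: [-5.6, -0.8, 22.8]
opening: 0.624
t 23.15 p [0.5872, 0.0265, 0.044] q [-0.49, 0.41, 0.45, 1.85, -0.22, 0.93, 1.22] F [-5.6, -0.8, 22.8] T [-0.34, 1.5, -0.02] op 54.3
xaxis [0.396, 0.918, 0.002] z [0.003, 0.001, -1.0] yaw 66.68
delta tool cm [0.21, -0.0, -0.0] level rotvec [0.0023, -0.0017, 0.0]
```

View pics/s10.png

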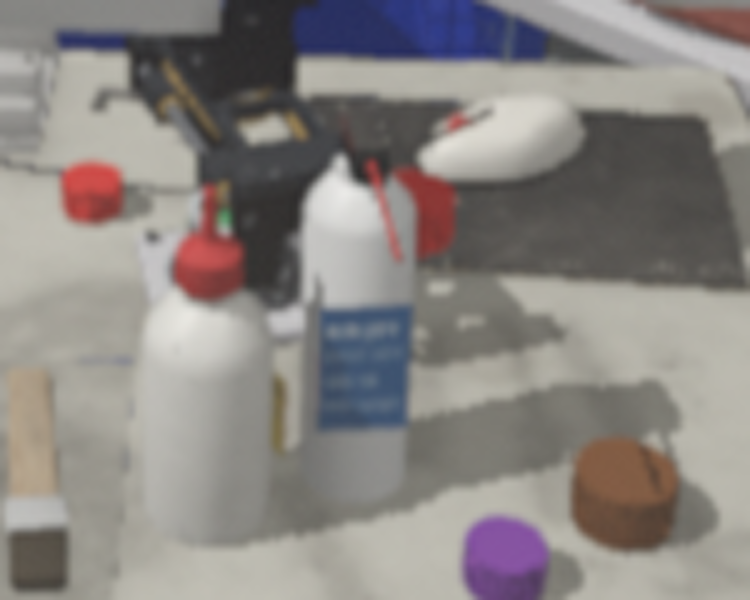

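View pics/t10.png

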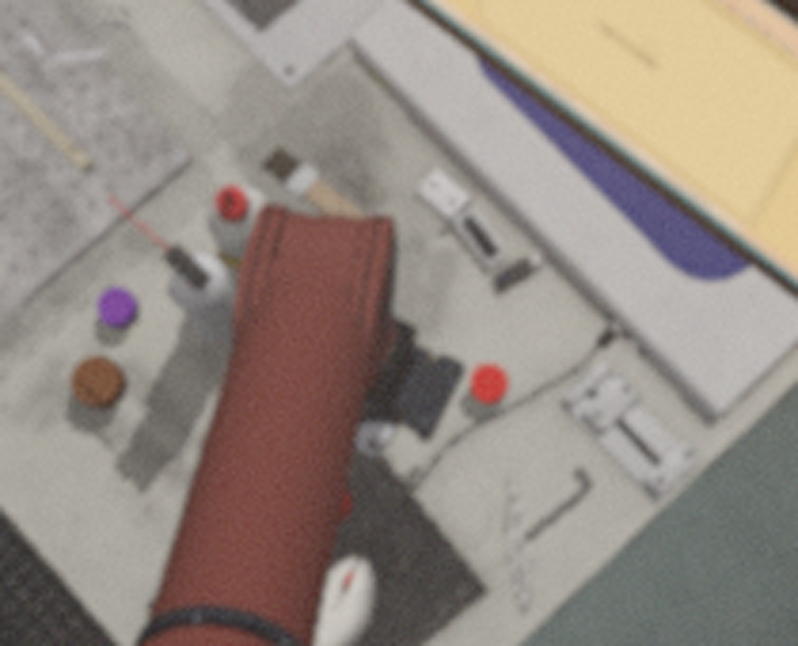

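```bash
python3 d.py .588 .0285 .044; python3 -c "
from station import arm; print(arm.close_job())"
```

```text
t 23.25 p [0.5872, 0.0265, 0.044] q [-0.49, 0.41, 0.45, 1.85, -0.22, 0.93, 1.22] F [-6.1, -0.2, 22.0] T [-0.38, 1.52, -0.02] op 54.3
xaxis [0.396, 0.918, 0.002] z [0.003, 0.001, -1.0] yaw 66.68
delta tool cm [0.22, -0.01, -0.0] level rotvec [0.0023, -0.0017, 0.0]
the job is handed in; nothing more can be done
None
```

The red dust cap is off and standing on the far end of the mouse mat. The cover-glass cell is pushed home on the flange, and the arm is still holding it there. I handed in at 23.3 s of the 64 s allowed.

- **Keying:** I never had to turn the cell. Its keyways happened to line up as it came down, and it passed the pin-rest height with no force on it.
- **Pushed home:** The spring ring first met the cell at the expected height, and the force rose as a spring would. It then stopped hard with the tool at z = 0.044, which puts the underside at 18 mm, level with the flange face. A little more push changed nothing: it stayed at 0.044 with about 22 N down and a 58 N grip.
- **Other things:** The last pictures show the cap standing and the other things I could see in place. In them the arm hides part of the table, and in the side view most of the cell is hidden behind the bottle, can and hand. So "fully home" rests on the height and force readings.
- **What disagreed:** The mount axis was about 2 mm off the camera estimate in y; I corrected this by feel from the side force. About 6 N of side force remains on the held cell.

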